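# Collar a microphone-boom mount to match its finished twin

### The job

Fit the loose orange and blue collars on the empty leaning post of the microphone-boom mount, in the same order as on the finished mount with the level post: the colour that sits against the flange there goes on first, the other on top of it. Push each one fully home, with no gap, and let go; leave the spare green collar and everything else on the desk as it is.

Things in the scene. Friction and masses are not known exactly. Their poses are not given: they have to be found in the camera images.
- post: the empty aluminium post (fixed): diameter 18, length 60 along its own z, the last 10 tapering to 8; it leans 30 degrees from vertical, roughly towards the robot. Origin: foot of the post, centre of the flat face of the dark boss (42 across, 50 long) that carries it, about 52 above the desk; z runs up the post. Below: a dark base plate 120 x 90 x 12 on the 3 thick desk mat.
- seat_low (a point): on the post's axis, 12 above its foot: where the centre of the first collar lies when it is home
- seat_high (a point): on the post's axis, 36 above its foot: where the centre of the second collar lies when it is home on the first
- finished: the finished mount (fixed): a dark bracket, base 100 x 80, its 85 high upright carrying a dark flange (42 across) and a level aluminium post 58 above the desk, with an orange and a blue collar on it. Origin: underside of its base; x runs along the post from flange to free tip; flange face at x = -14, tip at +46.
- shown_orange: the orange collar already fitted on the finished mount (fixed for good, 42 diameter, 24 long). Origin: the centre of the collar; x is its axis. Compare its x in the frame of finished: about -2 mm means next to the flange (this colour goes on first), about +22 mm means second.
- shown_blue: the blue collar already fitted on the finished mount (fixed for good, 42 diameter, 24 long). Origin: the centre of the collar; x is its axis. Compare its x in the frame of finished: about -2 mm means next to the flange (this colour goes on first), about +22 mm means second.
- collar_orange: loose orange collar: a plain ring with a straight bore, outside diameter 42, bore 22, height 24, about 65 g, lying flat on the desk mat. Origin: centre of its underside; z is the ring's axis.
- collar_blue: loose blue collar: a plain ring with a straight bore, outside diameter 42, bore 22, height 24, about 65 g, lying flat on the desk mat. Origin: centre of its underside; z is the ring's axis.
- collar_green: loose green collar: a plain ring with a straight bore, outside diameter 42, bore 22, height 24, about 65 g, lying flat on the desk mat. Origin: centre of its underside; z is the ring's axis. A spare, to be left alone.
- orange_mid (a point): the centre of the loose orange collar, 12 above its underside
- blue_mid (a point): the centre of the loose blue collar, 12 above its underside
- mug: white mug, 80 across, 95 high, to be left alone. Origin: centre of its underside.
- tin: closed aluminium tin, 66 across, 60 high, to be left alone. Origin: centre of its underside.
- driver: screwdriver lying on the mat, to be left alone. Lies along its x, handle to -x.
- mouse: dark computer mouse, 110 x 62 x 38, to be left alone. Origin: centre of its underside.
Not all that is in view belongs to the job. What is shaped like the collar_blue but black is not meant.

How it is judged (in metres and radians):
On the way:
1. the collar whose colour sits against the flange on the finished mount is home against the boss of the leaning post (((x of shown_orange in the frame of finished below 0.01 m and (distance between orange_mid and seat_low below 0.004 m and angle between the z axis of collar_orange and the z axis of post, either way round below 0.12 rad)) or (x of shown_blue in the frame of finished below 0.01 m and (distance between blue_mid and seat_low below 0.004 m and angle between the z axis of collar_blue and the z axis of post, either way round below 0.12 rad)))), for 0.2 s.
At the end, for the whole second after the job is handed in: the colour shown against the flange of the finished mount sits on the leaning post with its centre within 4 mm of the lower seat, the other colour with its centre within 4 mm of the upper seat, both along the post within 0.12 rad and at rest (((x of shown_orange in the frame of finished below 0.01 m and (distance between orange_mid and seat_low below 0.004 m and angle between the z axis of collar_orange and the z axis of post, either way round below 0.12 rad) and (distance between blue_mid and seat_high below 0.004 m and angle between the z axis of collar_blue and the z axis of post, either way round below 0.12 rad)) or (x of shown_blue in the frame of finished below 0.01 m and (distance between blue_mid and seat_low below 0.004 m and angle between the z axis of collar_blue and the z axis of post, either way round below 0.12 rad) and (distance between orange_mid and seat_high below 0.004 m and angle between the z axis of collar_orange and the z axis of post, either way round below 0.12 rad))) and linear speed of each of collar_orange, collar_blue below 0.02 m/s); the robot touches nothing.
It fails at once if the mug is moved more than 25 mm (distance of mug from where it was at the start of the episode above 0.025 m).
It fails at once if the tin is moved more than 25 mm (distance of tin from where it was at the start of the episode above 0.025 m).
It fails at once if the screwdriver is moved more than 25 mm (distance of driver from where it was at the start of the episode above 0.025 m).
It fails at once if the mouse is moved more than 25 mm (distance of mouse from where it was at the start of the episode above 0.025 m).
It fails at once if the spare green collar is moved more than 25 mm (distance of collar_green from where it was at the start of the episode above 0.025 m).
It also fails if it takes over 54 s, if anything falls off the work surface, if the arm or the gripper's body presses on something with over 40 N, if the wrist force passes 120 N, or if a joint passes its speed limit or range.

### The arm

A 6-joint arm with a two-finger parallel gripper is mounted at the origin on the work surface. World frame = base frame: x ahead of the robot, y to its left, z up, the work surface at z = 0. Lengths are in m, angles in degrees, forces in N, time in s.
With the tool pointing down it reaches from about 0.4 to 0.825 m from the base axis. Payload 7 kg.
Tool frame: the origin (TCP) lies midway between the tips of the shut fingers; the grasp point (between the pads) lies ctrl.grasp_offset behind it (ctrl.grasp_offset is the distance from the TCP to the grasp point, in m); z points along the fingers, y is the line along which they close (so a half turn about z gives the same grasp; the last joint's range is limited). The gripper opens to 88 mm and grips with 3 to 60 N. Pads are 19 mm wide; open, the fingers measure 130 mm over their backs; the gripper's body (78 mm by 193 mm) begins 47 mm behind the grasp point.
Start: joints at [-58.493, 20.546, 0.682, 0, -70.136, -16.507], TCP at [0.175, -0.652, 0.227] pointing down, gripper open.
Joint ranges: [-176.03, 176.03], [-82.01, 121.73], [-58.28, 71.71], [-173.87, 95.51], [-174.79, -0.11], [-173.66, 173.66]. Speed limits (degrees/s): [136.94, 136.94, 172.46, 180, 180, 180].

### API

Orientations are given as [roll, pitch, yaw] about the fixed x, y, z axes, in that order (R = Rz(yaw) Ry(pitch) Rx(roll)).
In Python, from plant import ctrl gives the robot as it stands. The module is installed in compiled form; this text tells all that it offers.
- The arm moves only by the tool send_rows, never from a script. Its argument "increments" is a list that holds one entry, the list of rows, each a list of 4 numbers: the shift along the world's x, y, z normalised to -1 to 1, where 1 is 0.2 m, then the turn about the world's z normalised to -1 to 1, where 1 is 1.5 rad. In form: [[[x, y, z, roll], ...]]. A call has 1 to 12 rows; each row is the pose to reach, as a shift and turn from the pose commanded when the call began; what a row does not reach only later rows make up. A row lasts 1/8 s, in which the tool goes at most 62.5 mm and 10.7 degrees, less where a joint would pass 70% of its speed; a pose out of reach is approached as far as the arm can. A call with a number of a shift or a turn outside -1 to 1 is refused whole. A call with a gripper value outside its range is refused whole. "jaw" is the opening, from 0 (shut) to 1 (fully open), set as the call begins (left out, the last holds). The fingers move at their own pace and stop on an object; the grip force is fixed at half the most. Time passes only in rows, so rows that repeat a pose let the fingers close. It gives the time, the measured TCP pose, the force, the opening and the grip force at its end, in the units of the state.
- ctrl.get_obs(): the state, without advancing time (a new reading comes with each control period).
- ctrl.snapshot(name): name is "side" or "top"; returns the picture (420x560x3 uint8, red, green, blue); there is no depth.
- ctrl.calibration(name): a dict with "mtx" (3x3 intrinsics, pixels), "eye" and "attitude" of the camera in the world. Camera axes: x right, y up, looking along -z (the intrinsics and any distortion apply to the point x, -y, -z); pixel columns grow to the right and rows downward; lengths in m; the calibration is good to about 2 mm. A picture is of the moment at which its call begins. calibration takes no time and is no camera call.
- ctrl.close_job(): hands the job in; it is judged then, once.
Trained networks look in the newest picture that a camera, given by its name, has taken for a name from the list of things; names that differ only in an ending like _2 or _b are one class to them, and where a whole thing is asked for, a point or a joint stands for the part that bears it (a point fixed in the world has none). Each returns a list of dicts, best first, with "conf" (0 to 1); they miss things now and then, are a little off and sometimes report something else, mostly with a low value. They report only what shows in the picture. A call takes as long as a camera call. They do not tell look-alikes from the thing itself.
- ctrl.trace(thing, camera): "mask" (420x560 bool, what is visible of it) and "bbox" ([left, top, right, bottom] in pixels, round what is visible of it).
- ctrl.spot_point(thing, camera): "pixel" ([row, column] in pixels: a listed point, or the origin of a listed thing).
The state is a dict: "clock": time; "joint_pos": joint angles; "qvel": joint speeds; "tau": joint torques, N m; "tool_pos": TCP position; "orientation": TCP orientation; "force": force on the tool from outside, world axes, zero at the start; "moment": the same for the moment, N m; "opening": finger opening in m; "gripper_force": force on a finger pad.
Only numpy, scipy, OpenCV 4.12 (cv2) and the standard library are available. Lean on these libraries where they do the work, as an engineer would, in place of code of your own. Each camera call takes 0.05 s, during which the arm holds its last target. There are 200 camera calls.

## Working session

There is one attempt and no reset: what is moved stays moved. The work goes in short steps, Python scripts to look and compute and a tool call to move; the robot and the scene stay as the last step left them, time stands still between calls to the robot, and variables do not carry over. Pictures are saved under pics/ and viewed, at most 10 in all, crops included, and the job is handed in when it is done.

Besides the shell and the picture viewer there is one more tool, called after "Call:" as name([rows], argument=value, ...), one row to a line, values as JSON. send_rows: Moves the arm, as the interface text tells. Its arguments: {"type":"object","properties":{"increments":{"type":"array"},"jaw":{"type":"number"}},"required":["increments"]}

```bash
mkdir -p pics; cat > h.py <<'E'
import numpy as np, cv2
from plant import ctrl
def cal(n):
    c=ctrl.calibration(n); A=np.array(c['attitude'],float)
    return np.array(c['mtx'],float),np.array(c['eye'],float),A,c
def R(n):
    A=cal(n)[2]
    if A.shape==(3,3): return A
    from scipy.spatial.transform import Rotation as Ro
    return Ro.from_euler('xyz',A,degrees=True).as_matrix()
def ray(n,rc):
    K,e,_,_=cal(n); d=np.linalg.inv(K)@[rc[1],rc[0],1]; d=R(n)@(d*[1,-1,-1]); return e,d/np.linalg.norm(d)
def onz(n,rc,z):
    e,d=ray(n,rc); return e+d*(z-e[2])/d[2]
def proj(n,p):
    K,e,_,_=cal(n); q=(R(n).T@(np.array(p)-e))*[1,-1,-1]; q=K@q; return np.array([q[1],q[0]])/q[2]
def tri(a,b):
    A=np.zeros((3,3));B=np.zeros(3)
    for e,d in (ray('side',a),ray('top',b)):
        P=np.eye(3)-np.outer(d,d);A+=P;B+=P@e
    x=np.linalg.solve(A,B); return x,[np.linalg.norm(np.cross(x-e,d)) for e,d in (ray('side',a),ray('top',b))]
def save(n,name):
    im=ctrl.snapshot(n); cv2.imwrite('pics/'+name,im[:,:,::-1]); return im
E
python3 - <<'E'
from h import *
np.set_printoptions(precision=4,suppress=True)
for n in('side','top'):
    print(cal(n)[3]); save(n,n+'0.png')
    for t in ['post','seat_low','seat_high','finished','shown_orange','shown_blue','collar_orange','collar_blue','collar_green','orange_mid','blue_mid','mug','tin','driver','mouse']:
        print(n,t,[(np.round(d['pixel'],1).tolist(),round(d['conf'],2)) for d in ctrl.spot_point(t,n)][:3])
print(ctrl.grasp_offset,ctrl.get_obs())
E
```

```text
{'mtx': array([[424.1515,   0.    , 280.6594],
       [  0.    , 424.1515, 217.2152],
       [  0.    ,   0.    ,   1.    ]]), 'eye': array([ 0.3148, -0.887 ,  0.614 ]), 'attitude': array([ 61.1775,  -0.5871, -15.3725])}
side post [([325.9, 355.3], 0.68), ([236.4, 301.0], 0.61)]
side seat_low [([229.0, 300.0], 0.53)]
side seat_high [([230.2, 295.5], 0.67)]
side finished [([323.9, 351.3], 0.6), ([200.1, 274.3], 0.4)]
side shown_orange [([308.4, 359.2], 0.71)]
side shown_blue [([300.5, 355.4], 0.51)]
side collar_orange [([203.0, 273.9], 0.58), ([193.8, 211.4], 0.29)]
side collar_blue [([270.4, 226.1], 0.74), ([288.1, 276.4], 0.72), ([290.1, 239.7], 0.7)]
side collar_green []
side orange_mid [([198.9, 274.2], 0.69)]
side blue_mid [([265.5, 225.0], 0.84), ([284.9, 278.6], 0.81), ([285.2, 244.3], 0.62)]
side mug [([183.1, 256.3], 0.85)]
side tin [([194.3, 213.6], 0.74), ([213.2, 223.7], 0.55), ([219.4, 334.0], 0.4)]
side driver [([218.8, 333.5], 0.77), ([324.7, 355.6], 0.16)]
side mouse [([394.6, 295.6], 0.79)]
{'mtx': array([[495.6038,   0.    , 267.1149],
       [  0.    , 495.6038, 205
[... 742 characters left out ...]
93.3, 164.2], 0.62), ([264.7, 281.9], 0.5)]
top mug [([205.6, 105.5], 0.7)]
top tin [([259.3, 124.0], 0.86)]
top driver [([138.6, 219.8], 0.9), ([183.4, 378.4], 0.29)]
top mouse [([247.9, 419.0], 0.64)]
0.0188 {'clock': 1.6, 'joint_pos': array([-58.4923,  20.5476,   0.6813,  -0.0008, -70.1343, -16.5076]), 'qvel': array([ 0.0711, -0.039 ,  0.0373, -0.0433,  0.0057,  0.032 ]), 'tau': array([  0.0003, -58.2371,  29.3298,   7.0023,   0.0123,  -0.0001]), 'tool_pos': array([ 0.1747, -0.652 ,  0.2265]), 'orientation': array([ 179.9992,    0.0005, -165.0002]), 'force': array([-0.4696, -0.6503, -0.3087]), 'moment': array([0.0222, 0.0588, 0.0209]), 'gripper_force': 0.0, 'opening': 0.08800930904343353}
```

View pictures.

View pics/side0.png

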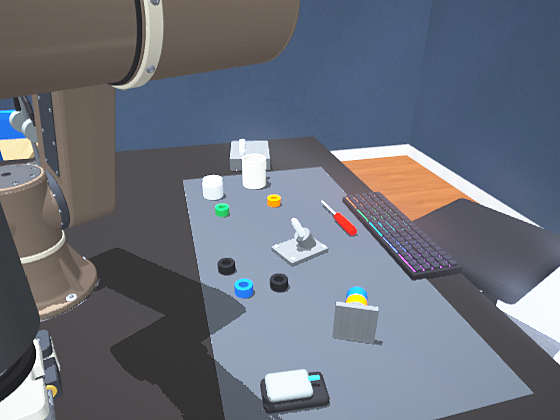

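View pics/top0.png

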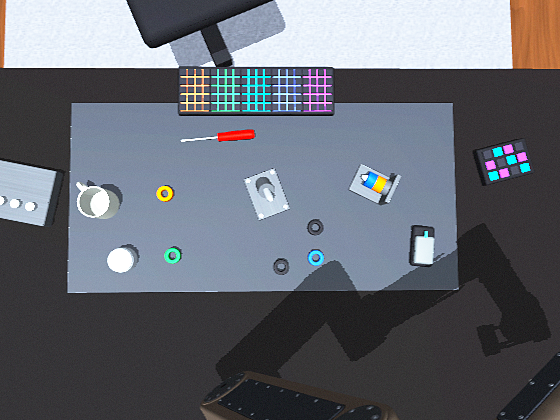

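```bash
python3 - <<'E'
from h import *
np.set_printoptions(precision=4,suppress=True)
t=cv2.imread('pics/top0.png');s=cv2.imread('pics/side0.png')
f=lambda im,r,c,h,w,k:cv2.resize(im[r:r+h,c:c+w],(w*k,h*k),interpolation=cv2.INTER_CUBIC)
a=np.hstack([f(t,160,235,65,65,6),f(t,155,345,65,65,6)])
b=np.hstack([f(s,205,265,65,65,6),f(s,280,325,65,65,6)])[:,:]
out=np.vstack([a,b]); out=cv2.resize(out,(600,600)); cv2.imwrite('pics/c1.png',out)
for n,im in(('top',t),('side',s)):
    h=cv2.cvtColor(im,cv2.COLOR_BGR2HSV)
    for name,lo,hi in(('orange',15,35),('blue',90,112),('green',60,85)):
        m=((h[...,0]>=lo)&(h[...,0]<=hi)&(h[...,1]>170)&(h[...,2]>90)).astype(np.uint8)
        N,l,st,ce=cv2.connectedComponentsWithStats(m)
        for i in range(1,N):
            if 50<st[i,4]<2000 :
                x,y,w,hh=st[i,:4]; c=(y+(hh-1)/2,x+(w-1)/2)
                print(n,name,c,st[i,:5],onz(n,c,.027 if n=='top' else .015))
E
```

```text
top orange (np.float64(184.0), np.float64(378.5)) [372 176  14  17 129] [ 0.6373 -0.3111  0.027 ]
top orange (np.float64(193.0), np.float64(164.5)) [157 186  16  15 136] [0.6149 0.2666 0.027 ]
top blue (np.float64(90.0), np.float64(256.0)) [242  69  29  43 456] [0.8969 0.0199 0.027 ]
top blue (np.float64(151.5), np.float64(497.5)) [492 147  12  10  82] [ 0.7258 -0.6404  0.027 ]
top blue (np.float64(159.5), np.float64(511.0)) [506 155  11  10  81] [ 0.7036 -0.6769  0.027 ]
top blue (np.float64(167.5), np.float64(524.5)) [519 163  12  10  82] [ 0.6814 -0.7133  0.027 ]
top blue (np.float64(175.5), np.float64(493.0)) [488 171  11  10  81] [ 0.6597 -0.6255  0.027 ]
top blue (np.float64(180.0), np.float64(370.0)) [363 172  15  17 135] [ 0.6483 -0.2882  0.027 ]
top blue (np.float64(257.5), np.float64(315.5)) [308 250  16  16 141] [ 0.4401 -0.1375  0.027 ]
top green (np.float64(255.0), np.float64(172.5)) [165 248  16  15 127] [0.4491 0.2439 0.027 ]
side orange (np.float64(200.5), np.float64(273.5)) [268 195  12  12 130] [0.6164 0.2721 0.015 ]
side orange (np.float64(299.5), np.float64(356.0)) [346 295  21  10 119] [ 0.6696 -0.2369  0.015 ]
side blue (np.float64(123.5), np.float64(12.5)) [  0 109  26  30 403] [-0.3883  1.3757  0.015 ]
side blue (np.float64(288.0), np.float64(243.5)) [235 279  18  19 297] [ 0.4411 -0.1361  0.015 ]
side blue (np.float64(292.5), np.float64(356.0)) [346 287  21  12 119] [ 0.6796 -0.2148  0.015 ]
side green (np.float64(210.0), np.float64(221.5)) [215 204  14  13 143] [0.4485 0.2486 0.015 ]
```

View pics/c1.png

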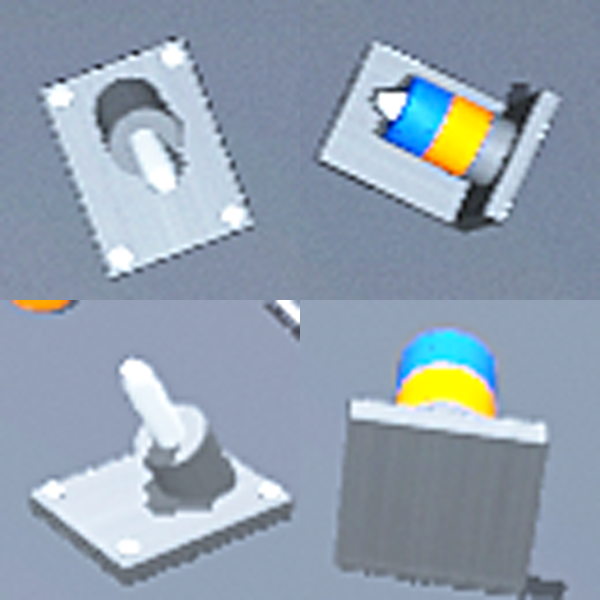

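```bash
python3 - <<'E'
from h import *
np.set_printoptions(precision=4,suppress=True)
tip,e=tri((219.1,293.2),(200,270.8)); print('tip',tip,e)
ft,e=tri((234.3,300.8),(191,266.5)); print('foot',ft,e)
print(tip-ft)
# plate corners top z=.015
P=np.array([onz('top',(160+y/4.615,235+x/4.615),.015) for x,y in((42,92),(183,40),(253,220),(113,275))]);print(P,P.mean(0))
for a,b in((1,2),(0,3),(0,1)):
    d=P[b]-P[a];print(np.hypot(*d[:2]),np.degrees(np.arctan2(d[1],d[0])))
# fit model: unknown foot(x,y), yaw ; foot z=.052, lean30
from scipy.optimize import least_squares
def res(p):
    u=np.array([.5*np.cos(p[2]),.5*np.sin(p[2]),.866]); f=np.array([p[0],p[1],p[3]])
    return np.r_[proj('top',f+.06*u)-[200,270.8],proj('side',f+.06*u)-[219.1,293.2],.5*(proj('top',f)-[191,266.5]),.5*(proj('side',f)-[234.3,300.8]),(p[3]-.052)*300]
r=least_squares(res,[ft[0],ft[1],3.5,.052]); p=r.x
print(p[:2],p[3],np.degrees(p[2]),r.fun); u=np.array([.5*np.cos(p[2]),.5*np.sin(p[2]),.866]); print('tip',np.r_[p[:2],p[3]]+.06*u)
for t,rs,rt in(('or',(200.5,273.5),(193,164.5)),('bl',(288,243.5),(257.5,315.5))):print(t,tri(rs,rt))
E
```

```text
tip [ 0.5899 -0.0169  0.1071] [np.float64(0.001493549280979474), np.float64(0.0014935492809791773)]
foot [ 0.6164 -0.0067  0.0537] [np.float64(0.00024373254057147363), np.float64(0.000243732540571532)]
[-0.0266 -0.0102  0.0534]
[[ 0.651   0.0533  0.015 ]
 [ 0.6817 -0.0301  0.015 ]
 [ 0.5748 -0.0706  0.015 ]
 [ 0.5428  0.0119  0.015 ]] [ 0.6126 -0.0089  0.015 ]
0.11432329757785707 -159.23426394247255
0.1158592041994146 -159.06114357098215
0.08890070670463747 -69.79766410108112
[ 0.6178 -0.0057] 0.053655278188052574 201.21672362119835 [-0.5026  0.0299  0.5241 -0.6702 -0.2111 -0.1927 -0.1303  0.2444  0.4966]
tip [ 0.5898 -0.0166  0.1056]
or (array([0.6157, 0.2686, 0.0168]), [np.float64(0.00017832018554828313), np.float64(0.000178320185548243)])
bl (array([ 0.4402, -0.1387,  0.0172]), [np.float64(0.0004786963579979359), np.float64(0.000478696357997986)])
```

Call:
send_rows([
  [[0.6,1,0,0.2],[0.6,1,0,0.2],[0.6,1,0,0.2],[0.6,1,0,0.2]],
], jaw=0.8)

```text
clock: 2.1
tool_pos: [0.2956, -0.45, 0.2269]
orientation: [-180.0, 0.0, -147.8]
force: [1.0, -0.3, -0.5]
opening: 0.0702
gripper_force: 0.0
```

Call:
send_rows([
  [[0.6,1,0,0.2],[0.6,1,0,0.2],[0.6,1,0,0.2],[0.6,1,0,0.2]],
])

```text
clock: 2.6
tool_pos: [0.4157, -0.2499, 0.2271]
orientation: [-179.9, 0.0, -130.5]
force: [0.5, -0.9, -0.3]
opening: 0.0699
gripper_force: 0.0
```

Call:
send_rows([
  [[0.6,1,0,0.18],[0.6,1,0,0.18],[0.6,1,0,0.18],[0.6,1,0,0.18]],
])

```text
clock: 3.1
tool_pos: [0.5358, -0.0496, 0.2269]
orientation: [-180.0, 0.0, -115.1]
force: [0.7, 0.1, -0.5]
opening: 0.0702
gripper_force: 0.0
```

Call:
send_rows([
  [[0.4,1,0,0],[0.4,1,0,0],[0.4,1,0,0],[0.4,1,0,0]],
])

```text
clock: 3.6
tool_pos: [0.6154, 0.1509, 0.2261]
orientation: [180.0, -0.0, -115.0]
force: [-0.2, -1.2, -1.3]
opening: 0.0702
gripper_force: 0.0
```

Call:
send_rows([
  [[0,0.6,0,0],[0,0.6,0,0],[0,0.6,-0.5,0],[0,0.6,-0.5,0],[0,0.6,-0.5,0]],
])

```text
clock: 4.22
tool_pos: [0.6128, 0.2665, 0.1234]
orientation: [179.8, -0.3, -115.2]
force: [-0.5, 0.1, 0.9]
opening: 0.0703
gripper_force: 0.0
```

```bash
python3 - <<'E'
from h import *
np.set_printoptions(precision=4,suppress=True)
s=save('side','s1.png');t=save('top','t1.png');o=ctrl.get_obs();p=o['tool_pos'];print(p,proj('side',p),proj('top',p))
f=lambda im,r,c,h,w,k:cv2.resize(im[r:r+h,c:c+w],(w*k,h*k),interpolation=cv2.INTER_CUBIC)
s=s[:,:,::-1].copy()
out=np.hstack([f(s,130,220,100,100,4),f(t[:,:,::-1],130,110,100,100,4)]);cv2.imwrite('pics/c2.png',out)
E
```

```text
[0.6156 0.2679 0.128 ] [167.608  273.6513] [188.8617 156.4156]
```

View pics/c2.png

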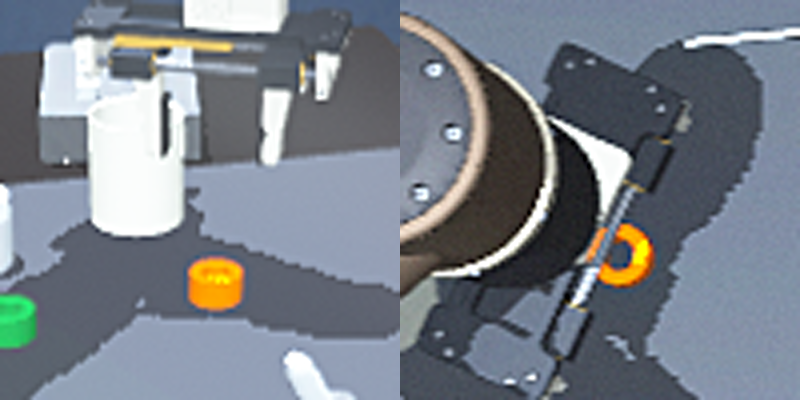

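Call:
send_rows([
  [[0,0,-0.3,0],[0,0,-0.3,0],[0,0,-0.585,0],[0,0,-0.585,0],[0,0,-0.585,0],[0,0,-0.585,0]],
])

```text
clock: 5.08
tool_pos: [0.6163, 0.2691, 0.0129]
orientation: [-179.9, 0.2, -115.1]
force: [-0.2, -0.6, 0.8]
opening: 0.0698
gripper_force: 0.0
```

Call:
send_rows([
  [[0,0,0,0],[0,0,0,0],[0,0,0,0],[0,0,0,0],[0,0,0,0],[0,0,0,0]],
], jaw=0.3)

```text
clock: 5.82
tool_pos: [0.6147, 0.268, 0.0097]
orientation: [-180.0, 0.0, -115.1]
force: [-1.1, -0.5, 3.4]
opening: 0.0415
gripper_force: 30.0
```

Call:
send_rows([
  [[0,0,0.25,0],[0,0,0.5,0],[0,0,0.75,0],[0,0,1,0],[0,-0.3,1,-0.1],[0,-0.6,1,-0.22],[0,-0.8,1,-0.34],[0,-1,1,-0.46],[0,-1,1,-0.511],[0,-1,1,-0.511]],
])

```text
clock: 7.08
tool_pos: [0.6145, 0.0674, 0.2093]
orientation: [180.0, -0.0, -159.1]
force: [-1.0, 0.9, -0.8]
opening: 0.0414
gripper_force: 30.0
```

Call:
send_rows([
  [[-0.06,-0.2,0,0],[-0.125,-0.423,0,0],[-0.125,-0.423,-0.2,0],[-0.125,-0.423,-0.35,0],[-0.125,-0.423,-0.4,0],[-0.125,-0.423,-0.4,0]],
])

```text
clock: 7.82
tool_pos: [0.5898, -0.0162, 0.1294]
orientation: [-180.0, -0.1, -159.0]
force: [-0.1, 0.0, -0.0]
opening: 0.0416
gripper_force: 30.0
```

```bash
python3 - <<'E'
from h import *
np.set_printoptions(precision=4,suppress=True)
s=save('side','s2.png');t=save('top','t2.png');o=ctrl.get_obs();p=o['tool_pos'];print(p,o['orientation'],proj('side',p),proj('top',p))
f=lambda im,r,c,h,w,k:cv2.resize(im[r:r+h,c:c+w],(w*k,h*k),interpolation=cv2.INTER_CUBIC)
out=np.hstack([f(s,180,255,80,80,5),f(t,155,225,80,80,5)])[:,:,::-1];cv2.imwrite('pics/c3.png',out)
E
```

```text
[ 0.5906 -0.0161  0.1307] [-179.9732    0.0862 -158.9941] [210.5057 293.0062] [198.3765 270.9171]
```

View pics/c3.png

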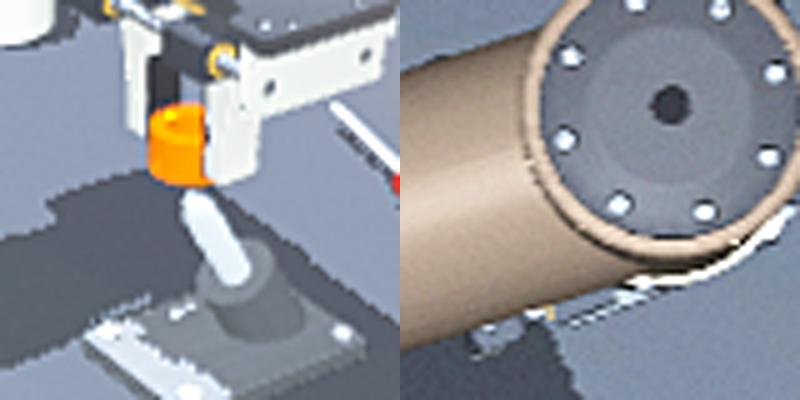

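Call:
send_rows([
  [[0,0,-0.04,0],[0.01,0.004,-0.085,0],[0.02,0.0085,-0.127,0],[0.02,0.0085,-0.127,0]],
])

```text
clock: 8.43
tool_pos: [0.5939, -0.0148, 0.1034]
orientation: [-180.0, -0.0, -159.1]
force: [-0.3, 0.6, -0.5]
opening: 0.0414
gripper_force: 30.0
```

Call:
send_rows([
  [[0,0,-0.025,0],[0,0,-0.05,0],[0,0,-0.074,0],[0,0,-0.074,0]],
])

```text
clock: 8.93
tool_pos: [0.5979, -0.0136, 0.0911]
orientation: [-179.9, 0.5, -159.0]
force: [9.3, 3.2, 1.4]
opening: 0.0416
gripper_force: 30.0
```

Call:
send_rows([
  [[0.014,0.005,-0.026,0],[0.028,0.011,-0.052,0],[0.042,0.016,-0.078,0],[0.042,0.016,-0.078,0],[0.042,0.016,-0.078,0]],
])

```text
clock: 9.55
tool_pos: [0.6028, -0.0115, 0.074]
orientation: [-180.0, 0.1, -159.1]
force: [3.0, 0.8, -0.8]
opening: 0.0412
gripper_force: 30.0
```

```bash
python3 - <<'E'
from h import *
s=save('side','s3.png');o=ctrl.get_obs();print(o['tool_pos'],o['force'])
cv2.imwrite('pics/c4.png',cv2.resize(s[190:270,255:335],(480,480),interpolation=cv2.INTER_CUBIC)[:,:,::-1])
E
```

```text
[ 0.60274331 -0.01143542  0.07396931] [3.1727894  1.47370068 0.11510075]
```

View pics/c4.png

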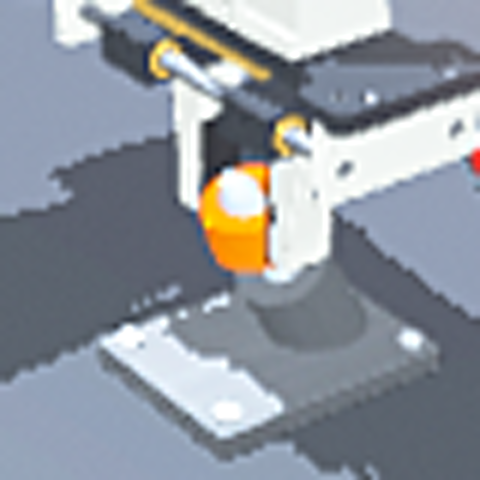

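Call:
send_rows([
  [[0.014,0.005,-0.026,0],[0.026,0.01,-0.048,0],[0.034,0.013,-0.063,0],[0.039,0.015,-0.072,0],[0.042,0.016,-0.078,0],[0.044,0.017,-0.083,0]],
])

```text
clock: 10.35
tool_pos: [0.611, -0.0084, 0.0582]
orientation: [-180.0, 0.0, -159.0]
force: [-3.0, 0.0, 12.7]
opening: 0.0415
gripper_force: 30.0
```

Call:
send_rows([
  [[0.003,0.001,-0.006,0],[0.005,0.002,-0.01,0],[0.005,0.002,-0.01,0]],
])

```text
clock: 10.72
tool_pos: [0.6109, -0.0084, 0.056]
orientation: [-180.0, -0.1, -159.1]
force: [-4.5, 0.5, 11.2]
opening: 0.0417
gripper_force: 30.0
```

Call:
send_rows([
  [[0,0,0,0],[0,0,0,0],[0,0,0,0],[0,0,0,0]],
], jaw=0.72)

```text
clock: 11.22
tool_pos: [0.6116, -0.008, 0.0548]
orientation: [180.0, -0.0, -159.1]
force: [0.4, -0.3, -0.8]
opening: 0.0632
gripper_force: 0.0
```

Call:
send_rows([
  [[0,0,0.1,0],[0,0,0.3,0],[0,0,0.5,0],[0,0,0.5,0]],
])

```text
clock: 11.72
tool_pos: [0.614, -0.0075, 0.1589]
orientation: [-179.9, 0.4, -159.0]
force: [-1.6, -0.4, -0.6]
opening: 0.063
gripper_force: 0.0
```

```bash
python3 - <<'E'
from h import *
s=save('side','s4.png');o=ctrl.get_obs();print(o['tool_pos'],o['force'])
f=np.array([.6178,-.0057,.0537]);u=np.array([-.466,-.181,.866])
for a in(.012,.036,.06):print(a,proj('side',f+a*u))
for t in('orange_mid','seat_low'):print([(d['pixel'],d['conf']) for d in ctrl.spot_point(t,'side')])
cv2.imwrite('pics/c5.png',cv2.resize(s[190:270,255:335],(480,480),interpolation=cv2.INTER_CUBIC)[:,:,::-1])
E
```

```text
[ 0.61266825 -0.00761761  0.1567513 ] [-0.36538911 -0.36403043 -0.26669717]
0.012 [231.22139009 299.58406622]
0.036 [225.50084013 296.10934436]
0.06 [219.60136081 292.52593894]
[([227.4, 300.9], 0.71), ([290.4, 242.7], 0.59), ([194.4, 214.0], 0.5)]
[([229.1, 301.6], 0.68)]
```

View pics/c5.png

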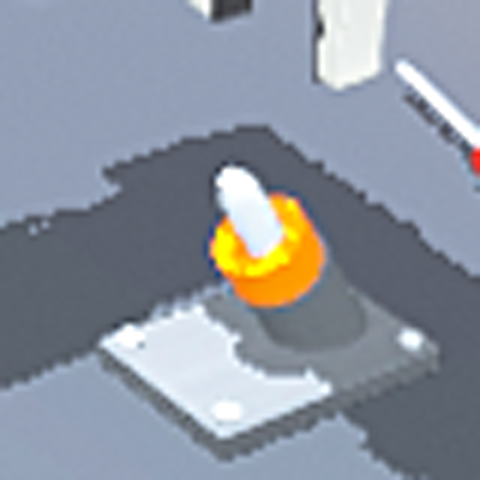

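Call:
send_rows([
  [[-0.2,-0.15,0.1,0],[-0.43,-0.33,0.1,0],[-0.65,-0.5,0.1,0],[-0.861,-0.652,0.1,0],[-0.861,-0.652,-0.1,0],[-0.861,-0.652,-0.35,0],[-0.861,-0.652,-0.5,0],[-0.861,-0.652,-0.6,0],[-0.861,-0.652,-0.6,0]],
])

```text
clock: 13.0
tool_pos: [0.4376, -0.1385, 0.0331]
orientation: [179.9, -0.3, -159.1]
force: [0.4, -0.2, 0.5]
opening: 0.0629
gripper_force: 0.0
```

```bash
python3 - <<'E'
from h import *
s=save('side','s5.png');o=ctrl.get_obs();p=o['tool_pos'];print(p,o['force'],proj('side',p))
cv2.imwrite('pics/c6.png',cv2.resize(s[230:310,200:300],(600,480),interpolation=cv2.INTER_CUBIC)[:,:,::-1])
E
```

```text
[ 0.43869551 -0.13841843  0.03428792] [-0.09740405  0.48820076 -0.30652724] [281.88032847 242.34304432]
```

View pics/c6.png

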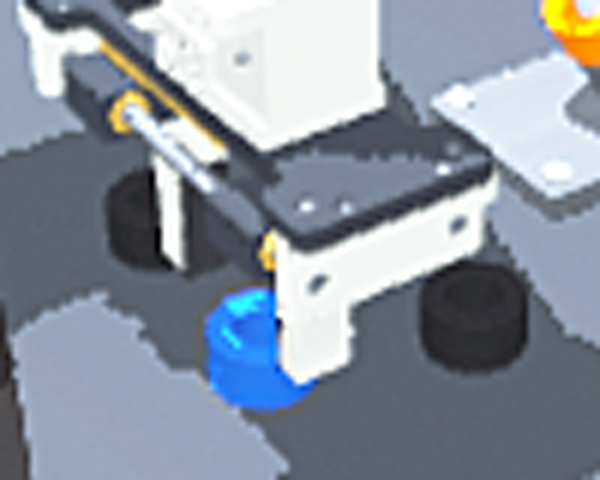

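Call:
send_rows([
  [[0,0,-0.07,0],[0,0,-0.128,0],[0,0,-0.128,0],[0,0,-0.128,0]],
])

```text
clock: 13.55
tool_pos: [0.44, -0.1383, 0.01]
orientation: [-180.0, 0.0, -159.1]
force: [-0.0, -0.5, -0.2]
opening: 0.063
gripper_force: 0.0
```

Call:
send_rows([
  [[0,0,0,0],[0,0,0,0],[0,0,0,0],[0,0,0,0],[0,0,0,0]],
], jaw=0.3)

```text
clock: 14.18
tool_pos: [0.4398, -0.1383, 0.0098]
orientation: [-180.0, 0.0, -159.1]
force: [-0.4, 0.5, 5.1]
opening: 0.0414
gripper_force: 30.0
```

Call:
send_rows([
  [[0,0,0.25,0],[0,0,0.5,0],[0,0,0.75,0],[0.2,0.15,0.75,0],[0.4,0.3,0.75,0],[0.6,0.5,0.75,0],[0.75,0.609,0.7,0],[0.75,0.609,0.6,0],[0.75,0.609,0.6,0],[0.75,0.609,0.6,0]],
])

```text
clock: 15.42
tool_pos: [0.5896, -0.0168, 0.13]
orientation: [-180.0, -0.0, -159.1]
force: [-0.4, -0.8, -0.1]
opening: 0.0417
gripper_force: 30.0
```

Call:
send_rows([
  [[0,0,-0.04,0],[0.01,0.004,-0.085,0],[0.02,0.0085,-0.127,0],[0.02,0.0085,-0.15,0],[0.02,0.0085,-0.176,0],[0.02,0.0085,-0.201,0],[0.02,0.0085,-0.201,0]],
])

```text
clock: 16.3
tool_pos: [0.5973, -0.0138, 0.0909]
orientation: [-179.9, 0.4, -159.0]
force: [7.8, 2.4, 1.7]
opening: 0.0412
gripper_force: 30.0
```

Call:
send_rows([
  [[0.01,0.004,-0.02,0],[0.02,0.008,-0.037,0],[0.028,0.011,-0.052,0],[0.03,0.012,-0.056,0],[0.03,0.012,-0.056,0]],
])

```text
clock: 16.92
tool_pos: [0.5996, -0.0128, 0.0792]
orientation: [-180.0, 0.0, -159.1]
force: [-3.2, -0.4, 10.1]
opening: 0.0418
gripper_force: 30.0
```

```bash
python3 - <<'E'
from h import *
s=save('side','s6.png');o=ctrl.get_obs();p=o['tool_pos'];print(p,o['force'])
cv2.imwrite('pics/c7.png',cv2.resize(s[190:270,255:335],(480,480),interpolation=cv2.INTER_CUBIC)[:,:,::-1])
E
```

```text
[ 0.59960241 -0.01281693  0.0792094 ] [-2.7709391  -0.50395219  9.27435415]
```

View pics/c7.png

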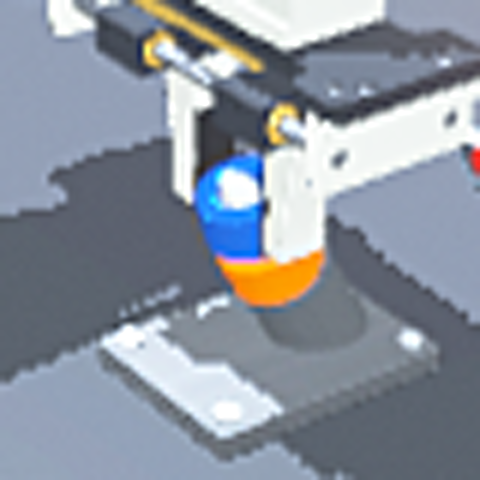

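Blue is on the post and resting on orange. I'll press a little more, release and lift away.

Call:
send_rows([
  [[0.004,0.002,-0.008,0],[0.007,0.003,-0.013,0],[0.007,0.003,-0.013,0]],
])

```text
clock: 17.35
tool_pos: [0.5998, -0.0128, 0.0762]
orientation: [-180.0, -0.1, -159.1]
force: [-5.5, -3.5, 10.5]
opening: 0.042
gripper_force: 30.0
```

Call:
send_rows([
  [[0,0,0,0],[0,0,0,0],[0,0,0,0],[0,0,0,0]],
], jaw=0.72)

```text
clock: 17.85
tool_pos: [0.601, -0.0117, 0.0754]
orientation: [180.0, -0.0, -159.1]
force: [-0.8, 1.2, -0.8]
opening: 0.063
gripper_force: 0.0
```

Call:
send_rows([
  [[0,0,0.1,0],[0,0,0.3,0],[0,0,0.5,0],[0,0,0.6,0],[0,0,0.6,0]],
])

```text
clock: 18.48
tool_pos: [0.602, -0.0115, 0.1974]
orientation: [-180.0, 0.2, -159.1]
force: [-0.2, 0.7, -1.1]
opening: 0.0629
gripper_force: 0.0
```

```bash
python3 - <<'E'
from h import *
s=save('side','s7.png');o=ctrl.get_obs();p=o['tool_pos'];print(p,o['force'])
for t in('orange_mid','blue_mid'):print([(d['pixel'],d['conf']) for d in ctrl.spot_point(t,'side')])
cv2.imwrite('pics/c8.png',cv2.resize(s[190:270,255:335],(600,600),interpolation=cv2.INTER_CUBIC)[:,:,::-1])
E
```

```text
[ 0.60118481 -0.01159004  0.19584202] [-0.40087265  0.08612757 -0.97891052]
[([228.6, 298.5], 0.59)]
[([284.9, 277.5], 0.7), ([268.2, 223.5], 0.66), ([220.5, 335.3], 0.62), ([225.5, 298.8], 0.59), ([228.2, 294.6], 0.3)]
```

View pics/c8.png

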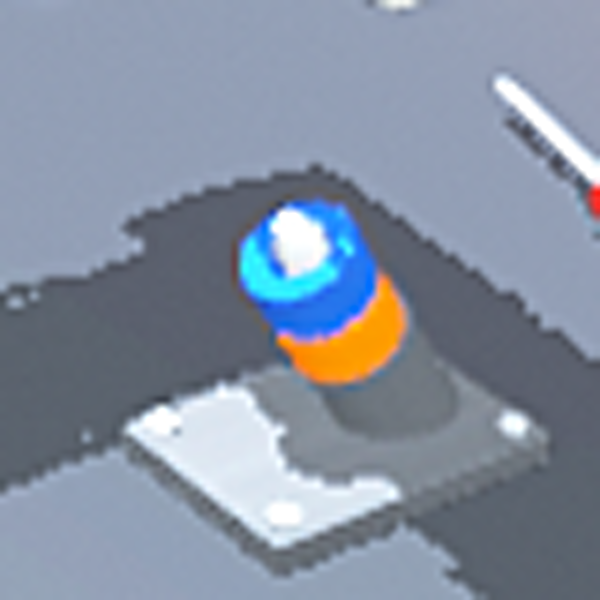

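Both collars sit flush on the post, orange below and blue on top. There is no visible gap, and the gripper is clear.

```bash
python3 -c "
from plant import ctrl
print(ctrl.close_job())"
```

```text
the job is handed in; nothing more can be done
None
```

The orange collar (against the flange on the finished mount) and then the blue one are fitted on the leaning post, with no gap visible in the last picture; both are released and the job is handed in, but no verdict came back.

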